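# Load the trim-ballast rod of an underwater vehicle

## Task

Load the trim-ballast rod that sticks out of the hull bulkhead: slide on the thick weight first, then the thin weight, then push the end cap on, open end first and window up, against the spring plunger until the rod's spring catch pops up in the cap's window and holds everything there by itself. Be gentle: nothing may press on the bulkhead, its rod, plunger or catch with more than about 25 N. Leave the other things on the bench where they are.

Things in the scene. Friction and masses are not known exactly. Their poses are not given: they have to be found in the camera images.
- ballast_mount: Fixed hull end in a white cradle: black tube 96 mm across, closed by an aluminium bulkhead disc 99 mm across, axis level, 100 mm above the bench. Origin on the bench straight below the bulkhead's outer face; +x level, out of the bulkhead along the rod; z up.
- rod_root (a point): Where the rod leaves the bulkhead, 100 mm above the bench. Rod: steel, 12 mm across, along the mount's +x, last 6 mm tapering to 6 mm. A lock nut sets how far it sticks out: its tip is 122 mm out plus an unmeasured offset of -12 to +12 mm that shifts all on the rod alike. Its spring housing, 26 mm across, ends 46 mm out plus the offset.
- plunger (a joint): Travel (m) of the spring plunger round the rod towards the bulkhead: 0 = out, at most 0.010; 2.4 N to start, then 0.6 N per mm, damped 150 N s/m. At 0 its flange, 32 mm across, has its outer face 58 mm from the bulkhead (plus the rod's offset).
- catch (a joint): Spring catch in the top of the rod, 5 mm wide, 5 mm proud: 0 = up, 0.0056 = pressed down flush. Steep face 106 mm from the bulkhead, slope down towards the tip to 114.5 mm (plus the rod's offset). Parts pushed on from the tip press it down (2 to 5 N along the rod); it springs up behind them and they cannot come back.
- thick_weight: Plain steel ballast block standing on its foot: 26 mm thick, 40 mm wide, 48 mm high, upper edges bevelled 7 mm, 0.36 kg +-20 %. Origin: centre of the underside. x along the bore (alike both ways), y across its width (flat parallel sides to grip), z up.
- thick_weight_bore (a point): Centre of the thick weight's through bore (13.6 mm across), 28 mm above its underside; it hangs upright on the rod.
- thin_weight: Plain steel ballast plate standing on its foot: 14 mm thick, 50 mm wide, 56 mm high, upper edges bevelled 7 mm, 0.28 kg +-20 %. Origin: centre of the underside. x along the bore (alike both ways), y across its width (flat sides to grip), z up.
- thin_weight_bore (a point): Centre of the thin weight's through bore (13.6 mm across), 32 mm above its underside; it hangs upright on the rod.
- end_cap: White plastic end cap standing on its flat foot: 36 mm long, 32 mm wide, 29 mm high, 0.04 kg. Origin: centre of the underside; +x towards its open end, y across its width (flat sides to grip), z up. Window through its top into the bore, 8 mm wide, from 12 to 23 mm behind the open end, for the catch.
- cap_mouth (a point): Centre of the cap's bore at its open end, 18 mm above the underside; bore 13.6 mm across, 30 mm deep, then blind. With both weights ahead of it the catch snaps up once the plunger is pressed in 4 mm; 2 mm on, the blind end meets the rod's tip hard. Pushing takes 6 to 12 N. Let go, it slides back until the window's edge rests on the catch.
- grease_tub: Bystander: white plastic grease tub with grey lid, 50 mm across, 42 mm tall; origin at the centre of its underside.
- big_nut: Bystander: big steel hexagon nut lying flat, 42 mm across corners, 16 mm tall; origin at the centre of its underside.
- motor: Bystander: small dark round motor standing on end, 42 mm across, 54 mm tall with its shaft; origin at the centre of its underside.
- screwdriver: Bystander: black-handled screwdriver, 190 mm long, lying; origin at the centre of its underside.
- wrench: Bystander: flat steel wrench, 170 mm long, lying; origin at the centre of its underside.
- multimeter: Bystander: grey hand multimeter lying on its back, 170 x 85 x 34 mm (corners well rounded); origin at the centre of its underside.
- breadboard: Bystander: white electronics breadboard, 165 x 55 x 9 mm; origin at the centre of its underside.

How it is judged (in metres and radians):
On the way, in this order (a step that is already met when the one before it is completed fails the run):
1. The thick weight is on the rod, the thin weight is not yet (x of thick_weight_bore in the frame of ballast_mount between 0.04 and 0.11 m and y of thick_weight_bore in the frame of ballast_mount between -0.004 and 0.004 m and z of thick_weight_bore in the frame of ballast_mount between 0.096 and 0.104 m and not (x of thin_weight_bore in the frame of ballast_mount between 0.04 and 0.13 m and y of thin_weight_bore in the frame of ballast_mount between -0.008 and 0.008 m and z of thin_weight_bore in the frame of ballast_mount between 0.092 and 0.108 m)), for 0.2 s.
2. The thin weight is on the rod after the thick one, the cap is not yet (x of thick_weight_bore in the frame of ballast_mount between 0.04 and 0.11 m and y of thick_weight_bore in the frame of ballast_mount between -0.004 and 0.004 m and z of thick_weight_bore in the frame of ballast_mount between 0.096 and 0.104 m and x of thin_weight_bore in the frame of ballast_mount between 0.04 and 0.11 m and y of thin_weight_bore in the frame of ballast_mount between -0.004 and 0.004 m and z of thin_weight_bore in the frame of ballast_mount between 0.096 and 0.104 m and not (x of cap_mouth in the frame of ballast_mount between 0.04 and 0.13 m and y of cap_mouth in the frame of ballast_mount between -0.008 and 0.008 m and z of cap_mouth in the frame of ballast_mount between 0.092 and 0.108 m)), for 0.2 s.
At the end, for the whole second after the job is handed in: All three bores within 4 mm of the rod's axis; thin weight against the thick one (bore centres under 23 mm apart), cap's open end against the thin one (under 10 mm from its bore centre), window up within 0.3 rad; plunger held in over 2 mm, catch up in the window (pressed under 1.5 mm); all at rest (y of thick_weight_bore in the frame of ballast_mount between -0.004 and 0.004 m and z of thick_weight_bore in the frame of ballast_mount between 0.096 and 0.104 m and y of thin_weight_bore in the frame of ballast_mount between -0.004 and 0.004 m and z of thin_weight_bore in the frame of ballast_mount between 0.096 and 0.104 m and y of cap_mouth in the frame of ballast_mount between -0.004 and 0.004 m and z of cap_mouth in the frame of ballast_mount between 0.096 and 0.104 m and distance between thick_weight_bore and thin_weight_bore below 0.023 m and distance between thin_weight_bore and cap_mouth below 0.01 m and value of joint plunger above 0.002 m and value of joint catch below 0.0015 m and angle between end_cap's own z axis and vertical below 0.3 rad and linear speed of each of thick_weight, thin_weight, end_cap below 0.02 m/s); the robot touches nothing.
It fails at once if A weight, the cap or a finger presses on the bulkhead, its rod, plunger or catch with more than 27 N (contact force between any of thick_weight, thin_weight, end_cap, the fingers and ballast_mount above 27 N).
It fails at once if One of the other things on the bench is moved by more than 30 mm (distance of any of grease_tub, big_nut, motor, screwdriver, wrench, multimeter, breadboard from where it was at the start of the episode above 0.03 m).
It also fails if it takes over 72 s, if anything falls off the work surface, if the arm or the gripper's body presses on something with over 40 N, if the wrist force passes 120 N, or if a joint passes its speed limit or range.

## Robot

A 6-joint arm with a two-finger parallel gripper is mounted at the origin on the work surface. World frame = base frame: x ahead of the robot, y to its left, z up, the work surface at z = 0. Lengths are in mm, angles in rad, forces in N, time in s.
With the tool pointing down it reaches from about 325 to 875 mm from the base axis. Payload 4.4 kg.
Tool frame: the origin (TCP) lies on the centre line of the jaws, within the pads' length; the fingertips stand ahead of it and the grasp point (between the pads) lies 6 mm ahead of it (ctrl.tcp_to_tips is the z of the fingertips in the tool frame, in mm); z points along the fingers, y is the direction in which the jaws open and shut (so a half turn about z gives the same grasp; the last joint's range is limited). The gripper opens to 85 mm and grips with 20 to 120 N. Pads are 22 mm wide; open, the fingers measure 114 mm over their backs; the gripper's body (76 mm by 85 mm) begins 54 mm behind the grasp point. The pads swing forward as they close: fully open they stand 13 mm farther back than shut.
Start: joints at [0.975, 0.207, 1.542, -0, 1.393, -0.15], TCP at [247.938, 518.801, 256.282] pointing down, gripper open.
Joint ranges: [-2.73, 2.73], [-0.86, 2.22], [0.23, 2.46], [-1.11, 4.25], [0.08, 2.63], [-2.82, 2.82]. Speed limits (rad/s): [2.79, 2.79, 3.14, 3.14, 3.14, 3.14].

## Interface

Orientations are given as a 3x3 rotation matrix whose columns are the frame's x, y, z axes.
In Python, from plant import ctrl, sensors, optics gives the robot as it stands. Calls block until the motion is done:
- ctrl.move_ptp(position, orientation): joint-space move of the TCP to a pose.
- ctrl.move_l(position, rot=None, vel=150, threshold=None): straight line of the TCP; rot=None keeps the orientation; vel is the mean speed in mm/s. With threshold (N) it stops when the force on the tool has changed by that much, and returns True; else False.
- ctrl.set_joints(angles): joint-space move.
- ctrl.gripper_to(opening, force=None): finger opening in mm; force is the grip in N (None keeps the last); returns when the fingers have stopped.
- ctrl.hold(seconds).
- ctrl.solve_ik(position, orientation): joint angles nearest the present ones, or None.
- sensors.read_state(): the state.
- optics.grab_frame(name): name is "scene" or "top" or "wrist"; returns (picture, depth): 400x640x3 uint8, red, green, blue; 400x640 float32, mm along the optical axis (not along the pixel's ray), 0 where there is no reading.
- optics.camera_params(name): a dict with "mtx" (3x3 intrinsics, pixels), "R" (3x3) and "t" (3): a world point X has camera coordinates R X + t; the wrist camera has in their place "T_tool_cam" (4x4, takes a point from camera to tool coordinates, whose origin is the TCP and whose axes are the flange's). Camera axes: x right, y down, z forward; pixel columns grow to the right and rows downward; lengths in mm; the calibration is good to about 2 mm. A picture is of the moment at which its call begins: read the wrist's pose just before it. camera_params takes no time and is no camera call.
A pose or a line that the arm cannot do raises ctrl.MotionError and nothing moves.
- ctrl.finish_job(): hands the job in, once; it reports no verdict.
The state is a dict: "t": time; "q": joint angles; "qvel": joint speeds; "tau": joint torques, N m; "eef_pos": TCP position; "eef_rot": TCP orientation; "force": force on the tool from outside, world axes, zero at the start; "wrist_torque": the same for the moment, N m; "grip_width": finger opening in mm.
Only numpy, scipy, OpenCV 4.12 (cv2) and the standard library are available. Lean on these libraries where they do the work, as an engineer would, in place of code of your own. Each camera call takes 0.05 s, during which the arm holds its last target.

## Working session

There is one attempt and no reset: what is moved stays moved. The work goes in short steps, each a Python script; the robot and the scene stay as the last script left them, time stands still between calls to the robot, and variables do not carry over. Pictures are saved under pics/ and viewed, and the job is handed in when it is done.

```bash
ls -la; mkdir -p pics
python3 - <<'E'
from plant import ctrl,sensors,optics
import cv2
s=sensors.read_state();print(s, ctrl.tcp_to_tips)
import numpy as np
for n in("scene","top","wrist"):
    im,d=optics.grab_frame(n);cv2.imwrite(f"pics/{n}0.png",im[:,:,::-1]);np.savez(f"pics/{n}0.npz",im=im,d=d)
    print(n,optics.camera_params(n))
E
```

```text
total 12
drwxr-xr-x  3 agent agent 4096 Dec  7 05:05 .
drwxr-xr-x 23 root  root  4096 Dec  7 05:05 ..
drwxr-xr-x  2 agent agent 4096 Dec  7 05:05 pics
{'t': 0.0, 'q': array([ 9.74512197e-01,  2.07451383e-01,  1.54302810e+00,  6.73967525e-06,
        1.39350001e+00, -1.50499619e-01]), 'qvel': array([-0.00120738, -0.00256955,  0.00190608, -0.00083555, -0.00126431,
        0.00065906]), 'tau': array([ 7.53789791e-04, -3.83031142e+01, -2.91598785e+01, -1.26398745e-04,
        1.04358981e-02, -8.12032084e-06]), 'eef_pos': array([247.51179979, 518.18870999, 255.07272579]), 'eef_rot': array([[-9.02271928e-01,  4.31165347e-01, -1.34587150e-03],
       [ 4.31167294e-01,  9.02269848e-01, -1.97121351e-03],
       [ 3.64420314e-04, -2.35886638e-03, -9.99997151e-01]]), 'force': array([-0.82926962,  0.77061268, -0.69748946]), 'wrist_torque': array([ 0.00854659,  0.00816147, -0.00778007]), 'grip_width': 85.47687770834243} 25.0
scene {'mtx': array([[425.69027841,   0.        , 313.57912088],
       [  0.        , 425.69027841, 199.73553078],
       [  0.        ,   0.        ,   1.        ]]), 'R': 
[... 442 characters left out ...]
  [-9.94837920e-01,  9.36321761e-04, -1.01472340e-01],
       [ 1.01453139e-01, -1.23513318e-02, -9.94763643e-01]]), 't': array([ -52.15382204,  583.84669222, 1370.0690252 ])}
wrist {'mtx': array([[281.29207558,   0.        , 319.19561329],
       [  0.        , 281.29207558, 205.4940815 ],
       [  0.        ,   0.        ,   1.        ]]), 'T_tool_cam': array([[-3.35517725e-04, -9.66567931e-01, -2.56410457e-01,
         6.40863825e+01],
       [ 9.99999680e-01, -1.38180360e-04, -7.87631347e-04,
        -1.11418279e+00],
       [ 7.25868312e-04, -2.56410639e-01,  9.66567668e-01,
        -1.17842921e+02],
       [ 0.00000000e+00,  0.00000000e+00,  0.00000000e+00,
         1.00000000e+00]])}
```

View pics/scene0.png

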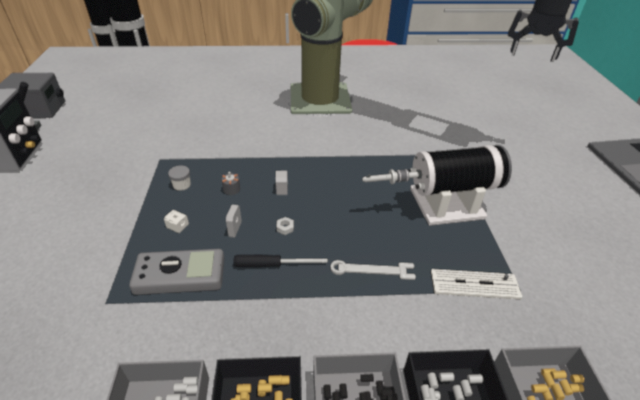

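View pics/top0.png

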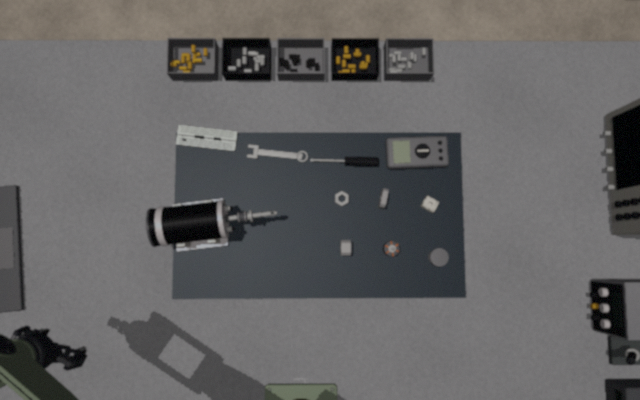

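View pics/wrist0.png

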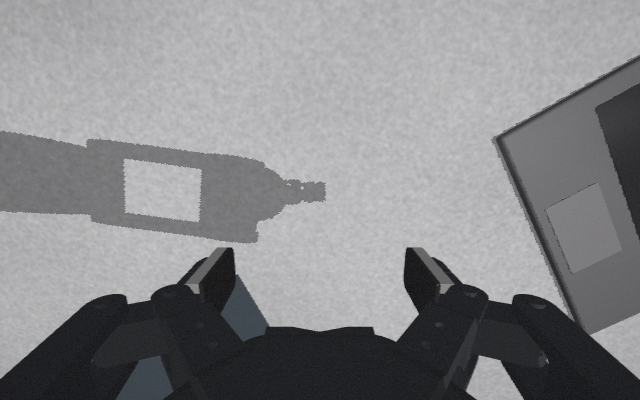

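Run:
```python
import cv2
s=cv2.imread("pics/scene0.png");t=cv2.imread("pics/top0.png")
cv2.imwrite("pics/z1.png",cv2.resize(s[160:245,150:310],None,fx=5,fy=5,interpolation=cv2.INTER_CUBIC))
cv2.imwrite("pics/z2.png",cv2.resize(t[180:280,320:460],None,fx=5,fy=5,interpolation=cv2.INTER_CUBIC))
cv2.imwrite("pics/z3.png",cv2.resize(t[180:260,140:300],None,fx=5,fy=5,interpolation=cv2.INTER_CUBIC))
cv2.imwrite("pics/z4.png",cv2.resize(s[140:225,355:515],None,fx=5,fy=5,interpolation=cv2.INTER_CUBIC))
```

```text
(no output)
```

View pics/z1.png

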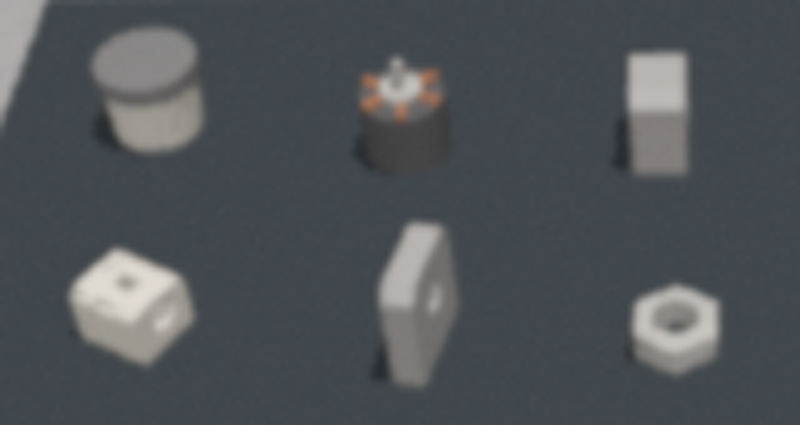

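View pics/z2.png

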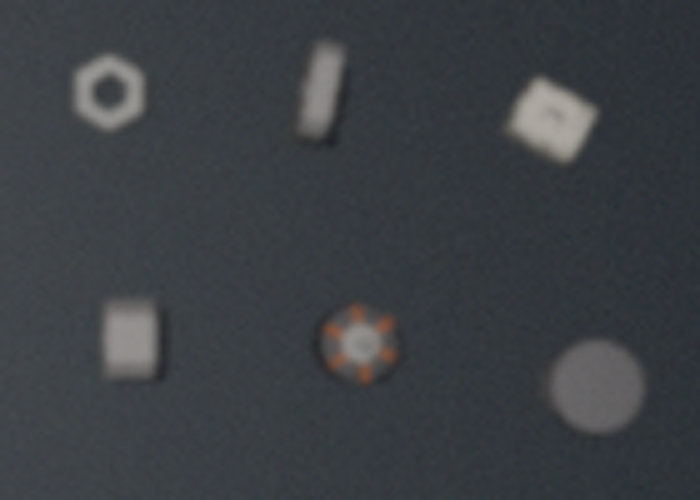

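View pics/z3.png

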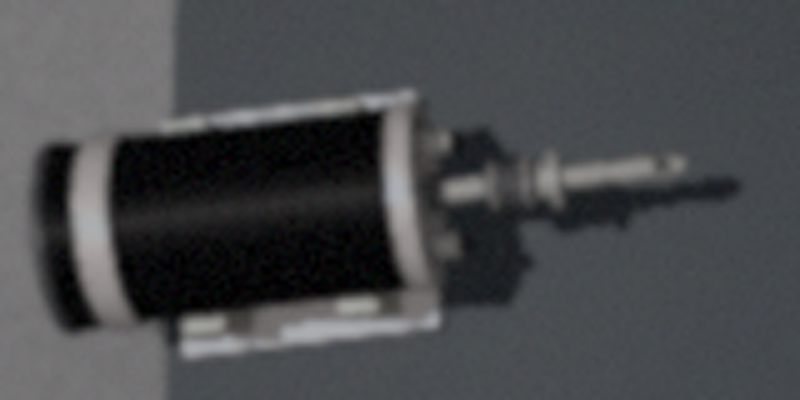

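View pics/z4.png

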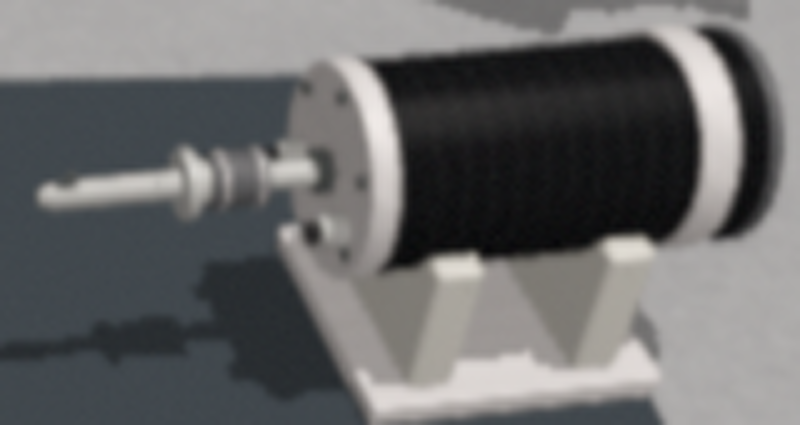

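```bash
cat > h.py <<'E'
import numpy as np, cv2
from plant import ctrl,sensors,optics
def campose(name,st=None):
    p=optics.camera_params(name)
    if name!="wrist":
        R=p["R"];C=-R.T@p["t"];return p["mtx"],R.T,C
    T=p["T_tool_cam"];Rt=st["eef_rot"]
    return p["mtx"],Rt@T[:3,:3],Rt@T[:3,3]+st["eef_pos"]
def ray(cp,uv):
    K,Rw,C=cp
    return C,Rw@np.linalg.solve(K,np.array([uv[0],uv[1],1.0]))
def onz(cp,uv,z):
    C,d=ray(cp,uv);return C+d*(z-C[2])/d[2]
def tri(rs):
    A=np.zeros((3,3));b=np.zeros(3)
    for C,d in rs:
        d=d/np.linalg.norm(d);P=np.eye(3)-np.outer(d,d);A+=P;b+=P@C
    X=np.linalg.solve(A,b)
    return X,[np.linalg.norm((np.eye(3)-np.outer(d,d)/(d@d))@(X-C)) for C,d in rs]
def proj(cp,X):
    K,Rw,C=cp;c=Rw.T@(np.asarray(X,float)-C);p=K@c;return p[:2]/p[2]
def grab(name,fn):
    st=sensors.read_state();im,d=optics.grab_frame(name)
    np.savez(f"pics/{fn}.npz",im=im,d=d,pos=st["eef_pos"],rot=st["eef_rot"]);cv2.imwrite(f"pics/{fn}.png",im[:,:,::-1])
    return st,im,d
def Rdown(a):  # tool down, tool x along angle a
    c,s=np.cos(a),np.sin(a)
    return np.array([[c,s,0],[s,-c,0],[0,0,-1.0]])
E
python3 - <<'E'
from h import *
T=campose("top");S=campose("scene")
im=np.load("pics/top0.npz")["im"].astype(int)
m=(im.min(2)>95).astype(np.uint8); m[:,:]*=1
sub=np.zeros_like(m);sub[180:280,320:460]=m[180:280,320:460]
cs,_=cv2.findContours(sub,0,1)
for c in cs:
    if cv2.contourArea(c)<20: continue
    r=cv2.minAreaRect(c);x=np.array(r[0]);print(np.round(x,1),np.round(r[1],1),round(r[2]),"z0",onz(T,x,0)[:2].round(),"z50",onz(T,x,48)[:2].round())
print("tip",tri([ray(T,(277.4,212.6)),ray(S,(362.6,179))]))
print("flange",tri([ray(T,(250.5,215.4)),ray(S,(391,177.5))]))
print(onz(T,(277.4,212.6),100),onz(T,(250.5,215.4),100))
E
```

```text
[438.5 257. ] [14.8 14.8] 45 z0 [ 429. -379.] z50 [ 429. -367.]
[391.5 248. ] [7.8 7.8] 45 z0 [ 454. -250.] z50 [ 453. -242.]
[345.5 247.5] [13.  9.] 90 z0 [ 455. -123.] z50 [ 455. -120.]
[429.8 203.4] [15.2 12.5] 27 z0 [ 577. -358.] z50 [ 572. -347.]
[341.5 198. ] [14. 13.] 90 z0 [ 592. -113.] z50 [ 587. -110.]
[383.8 197.2] [ 5.9 16.5] 11 z0 [ 594. -230.] z50 [ 589. -224.]
tip (array([544.23252297,  58.61915215,  99.7476046 ]), [np.float64(1.3162844031251688), np.float64(1.3162844031251537)])
flange (array([536.96172914, 125.54086029,  96.56194767]), [np.float64(1.0296450397619525), np.float64(1.0296450397618397)])
[544.02065649  57.29491391 100.        ] [536.90960462 126.1402974  100.        ]
```

Run:
```python
from h import *
a=np.radians(96); out=np.array([np.cos(a-np.pi),np.sin(a-np.pi),0])
P=np.array([544,57,0])+out*45; P[2]=200
q=ctrl.solve_ik(P,Rdown(a));print(q)
print(ctrl.solve_ik([455,-123,60],Rdown(np.pi/2)),ctrl.solve_ik([455,-123,60],Rdown(-np.pi/2)))
ctrl.move_ptp(P,Rdown(a));ctrl.hold(0.3)
st,im,d=grab("wrist","w1");print(st["t"],st["eef_pos"],P,st["eef_rot"].round(4),st["force"])
```

```text
[-1.35396091e-01  2.04463541e-01  1.66562835e+00 -4.44089210e-16
  1.27150076e+00 -2.40115847e-01]
[-4.47940130e-01  2.58695620e-01  1.94551690e+00 -4.44089210e-16
  9.37380136e-01 -4.47940130e-01] [-4.47940130e-01  2.58695620e-01  1.94551690e+00 -4.44089210e-16
  9.37380136e-01  2.69365252e+00]
2.575 [548.70110597  12.75909879 200.03415764] [548.70378085  12.24651471 200.        ] [[-1.054e-01  9.944e-01  1.000e-04]
 [ 9.944e-01  1.054e-01  0.000e+00]
 [-0.000e+00  1.000e-04 -1.000e+00]] [-0.23871131 -0.19434839  0.87111833]
```

View pics/w1.png

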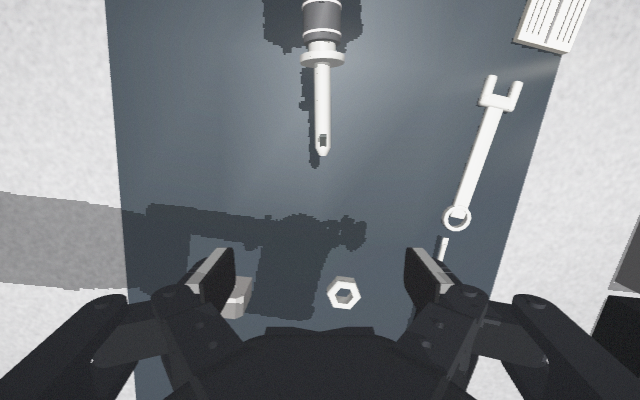

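```bash
cat > rod.py <<'E'
from h import *
def load(fn):
    z=np.load(f"pics/{fn}.npz");return z["im"].astype(float).mean(2),z["d"],dict(eef_pos=z["pos"],eef_rot=z["rot"])
def edges(g,r,c0,c1,th):
    row=g[r,c0:c1];k=np.where(row>th)[0]
    if len(k)==0:return None
    i,j=k[0],k[-1]
    # largest run
    runs=np.split(k,np.where(np.diff(k)>1)[0]+1);k=max(runs,key=len);i,j=k[0],k[-1]
    if i==0 or j==len(row)-1:return None
    l=c0+i-(row[i]-th)/(row[i]-row[i-1]);rr=c0+j+(row[j]-th)/(row[j]-row[j+1])
    return l,rr
E
python3 - <<'E'
from rod import *
g,d,st=load("w1");cp=campose("wrist",st)
pts=[]
for r in range(50,160,3):
    e=edges(g,r,295,350,140)
    if e is None: continue
    c=(e[0]+e[1])/2;X=onz(cp,(c,r),100)
    print(r,np.round(e,2),round(e[1]-e[0],2),X.round(1), d[r,int(c)])
    if 75<=r<=125:pts.append(X)
print(g[148:162,322].round())
print(g[60:74,322].round(), g[60:74,312].round())
pts=np.array(pts);A=np.polyfit(pts[:,1],pts[:,0],1);print(A,np.degrees(np.arctan2(-1,-A[0])), (pts[:,0]-np.polyval(A,pts[:,1])).round(2))
E
```

```text
50 [308.39 336.12] 27.74 [538.3 130.3 100. ] 182.75854
62 [315.88 328.43] 12.54 [539.1 122.7 100. ] 192.74374
65 [314.07 329.57] 15.5 [539.  120.7 100. ] 193.81438
116 [314.37 330.97] 16.6 [543.4  86.6 100. ] 201.3738
119 [314.39 330.91] 16.51 [543.6  84.4 100. ] 202.98474
122 [314.47 330.95] 16.48 [543.9  82.3 100. ] 203.25595
125 [314.5  330.91] 16.42 [544.1  80.2 100. ] 203.56049
128 [314.54 330.9 ] 16.36 [544.3  78.1 100. ] 204.65413
131 [314.68 330.86] 16.17 [544.6  75.9 100. ] 204.17313
134 [314.69 320.58] 5.88 [541.   73.3 100. ] 206.94197
137 [314.72 319.34] 4.62 [540.8  71.1 100. ] 206.56999
140 [314.73 319.35] 4.61 [541.   68.9 100. ] 208.14558
143 [314.77 319.7 ] 4.93 [541.4  66.7 100. ] 207.92937
146 [314.88 330.69] 15.81 [545.8  65.  100. ] 206.63307
149 [315.84 329.71] 13.87 [546.   62.7 100. ] 208.5141
152 [317.15 328.25] 11.1 [546.2  60.5 100. ] 210.51566
155 [319.12 326.65] 7.52 [546.6  58.3 100. ] 210.40767
[246. 245. 244. 242. 240. 237. 235. 233. 133. 134. 134. 132. 131. 132.]
[126. 140. 181. 182. 244. 244. 244. 244. 244. 244. 244. 245. 245. 245.] [123. 123. 121. 123. 122. 123. 122. 122.  84.  84.  88.  85.  82.  83.]
[-1.14379712e-01  5.53263694e+02] -83.47488204498546 [ 0.01 -0.02  0.01 -0.  ]
```

Run:
```python
from rod import *
g,d,st=load("w1");cp=campose("wrist",st)
pts=[]
for r in range(70,131,4):
    e=edges(g,r,295,350,190)
    if e is None: continue
    X=onz(cp,((e[0]+e[1])/2,r),100);pts.append(X)
pts=np.array(pts);A=np.polyfit(pts[:,1],pts[:,0],1);print(A,np.degrees(np.arctan2(-1,-A[0])), (pts[:,0]-np.polyval(A,pts[:,1])).round(2))
print("tip",onz(cp,(322.9,155.5),100),onz(cp,(322.9,155.5),103),onz(cp,(322.9,155.5),97),"flange",onz(cp,(321,63.5),116), onz(cp,(321,67.5),116),onz(cp,(321,67.5),106))
z=np.load("pics/w1.npz")["im"]
cv2.imwrite("pics/z5.png",cv2.resize(z[0:170,260:380,::-1],None,fx=3.5,fy=3.5,interpolation=cv2.INTER_CUBIC))
cv2.imwrite("pics/z6.png",cv2.resize(z[235:335,170:470,::-1],None,fx=2.6,fy=2.6,interpolation=cv2.INTER_CUBIC))
```

```text
[-1.16226935e-01  5.53097508e+02] -83.3704326346172 [ 0.05  0.   -0.01  0.01 -0.02  0.   -0.02 -0.01 -0.03 -0.02 -0.01 -0.01
  0.01  0.03 -0.    0.03]
tip [546.66755892  57.89738325 100.        ] [546.60596555  58.14668635 103.        ] [546.72915229  57.64808016  97.        ] flange [538.64762705 118.2569034  116.        ] [538.90341733 115.87394247 116.        ] [538.74040611 117.84892215 106.        ]
```

View pics/z5.png

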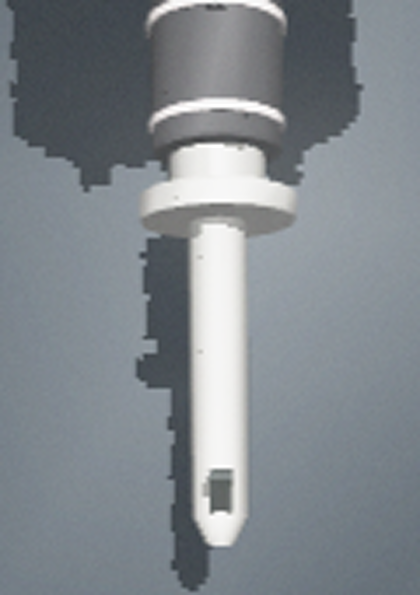

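View pics/z6.png

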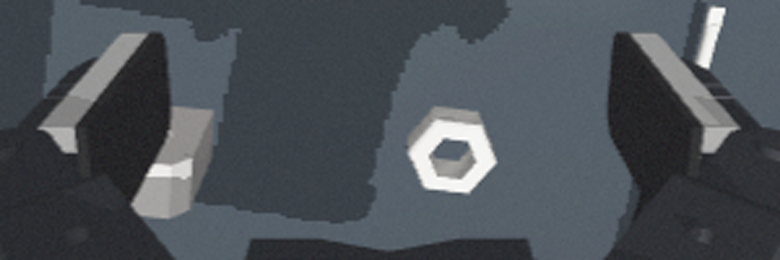

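Run:
```python
from h import *
ctrl.move_ptp([455,-121,140],Rdown(np.pi/2))
st,im,d=grab("wrist","w2");print(st["t"],st["eef_pos"])
```

```text
3.35 [ 455.99665139 -121.03505784  140.69303551]
```

View pics/w2.png

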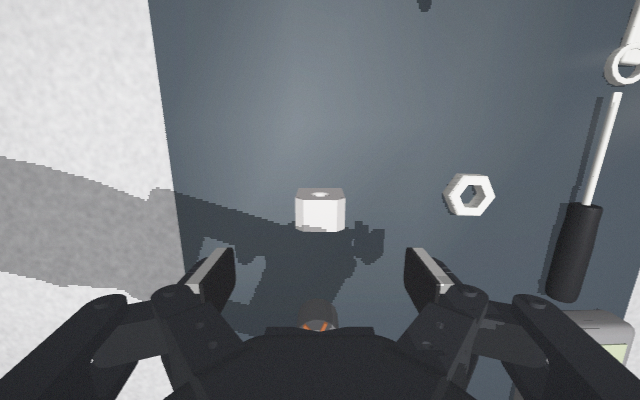

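```bash
python3 - <<'E'
from rod import *
g,d,st=load("w2");cp=campose("wrist",st)
print(g[182:238:1,308].round(),g[182:238,332].round())
for r in (200,206,212,218,224,228): 
    e=edges(g,r,270,370,170);print(r,e)
for (u,v) in((320,197),(320,230.8)): print(onz(cp,(u,v),48))
for (u,v) in((295,212),(345.5,212)): print(onz(cp,(u,v),41))
E
python3 -c "
import cv2;z=cv2.imread('pics/w2.png');cv2.imwrite('pics/z7.png',cv2.resize(z[175:245,270:370],None,fx=7,fy=7,interpolation=cv2.INTER_CUBIC))"
```

```text
[130. 127. 128. 127. 129. 128. 145. 145. 147. 146. 146. 145. 144. 144.
 146. 145. 144. 147. 241. 241. 241. 241. 241. 241. 241. 240. 240. 241.
 241. 241. 240. 240. 240. 241. 240. 240. 240. 240. 240. 240. 240. 240.
 240. 167. 168. 170. 167. 168. 172. 146.  70.  73.  72.  71.  72.  71.] [124. 124. 123. 123. 122. 124. 146. 146. 147. 144. 143. 144. 144. 145.
 145. 144. 147. 146. 229. 242. 241. 241. 241. 241. 241. 241. 241. 241.
 241. 241. 241. 241. 240. 240. 240. 241. 240. 240. 240. 239. 239. 240.
 239. 240. 239. 239. 239. 239. 239. 239.  71.  69.  70.  70.  70.  71.]
200 (np.float64(294.648), np.float64(345.08235294117645))
206 (np.float64(294.7), np.float64(344.682119205298))
212 (np.float64(294.6737588652482), np.float64(344.453125))
218 (np.float64(295.00763358778624), np.float64(344.4472361809045))
224 (np.float64(295.331550802139), np.float64(344.2914979757085))
228 (np.float64(320.0485436893204), np.float64(343.7151898734177))
[ 456.84867672 -106.82961733   48.        ]
[ 456.84579391 -134.37194784   48.        ]
[ 436.73789925 -120.85484618   41.        ]
[ 477.40805024 -120.8958638    41.        ]
```

View pics/z7.png

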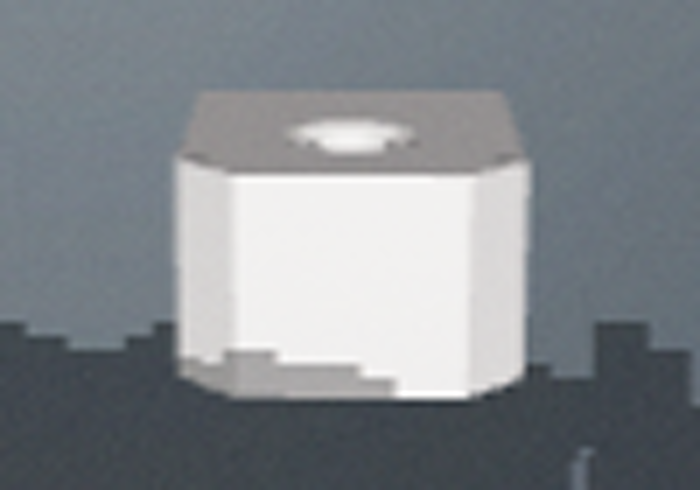

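Run:
```python
from h import *
ctrl.move_l([457,-122.1,70],vel=250)
ctrl.move_l([457,-122.1,34],vel=100,threshold=8)
st=sensors.read_state();print(st["t"],st["eef_pos"],st["force"])
ctrl.gripper_to(30,force=60)
s0=sensors.read_state();print(s0["t"],s0["eef_pos"],s0["grip_width"],s0["force"])
ctrl.move_l([457,-122.1,140],vel=250)
st,im,d=grab("wrist","w3");print(st["t"],st["eef_pos"],st["grip_width"],st["force"])
```

```text
4.3417 [ 457.82788521 -122.4104218    34.86569897] [ 0.31447602 -0.06979891 -0.503129  ]
4.8333 [ 457.59840926 -122.46252341   34.73938414] 39.47707176107463 [-0.23950769 -0.19340114  5.51476431]
5.4083 [ 455.72084938 -121.48335922  138.57875302] 39.22189136227116 [ 0.58008594  0.03376107 -5.36485565]
```

View pics/w3.png

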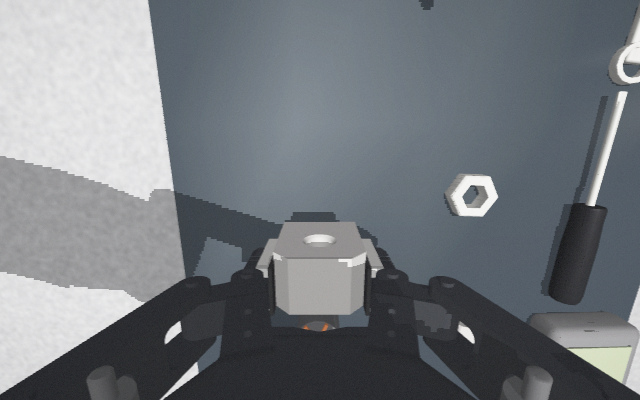

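```bash
cat >> h.py <<'E'
ANG=np.radians(180-83.4)
INW=np.array([np.cos(ANG),np.sin(ANG),0]); OUT=-INW; LAT=np.array([np.sin(ANG),-np.cos(ANG),0]) # tool y
TIP=np.array([546.6,57.9,0])
E
python3 - <<'E'
from h import *
P=TIP+OUT*33;P[2]=130
ctrl.move_ptp(P,Rdown(ANG))
P[2]=106.7
ctrl.move_l(P,vel=100)
for i in range(4):
    ctrl.hold(0.15);s=sensors.read_state();print(s["t"],s["eef_pos"]-P,s["force"])
st,im,d=grab("wrist","w4");print(st["t"],st["eef_pos"],st["eef_rot"].round(4))
E
```

```text
6.725 [ 0.460855   -0.48930275  0.64463102] [ 0.19198829  0.56292744 -4.43899273]
6.875 [ 0.49878885 -0.19015626  0.72530618] [-0.56271037 -0.83946984 -3.71487905]
7.025 [0.23315524 0.01331427 0.38531308] [-0.88758821 -1.10923597 -4.1464865 ]
7.175 [0.05633411 0.05510492 0.11236299] [ 0.27173934 -0.27451818 -4.11655937]
7.175 [550.44926007  25.17380365 106.81236299] [[-1.150e-01  9.934e-01  2.000e-04]
 [ 9.934e-01  1.150e-01 -0.000e+00]
 [-0.000e+00  2.000e-04 -1.000e+00]]
```

View pics/w4.png

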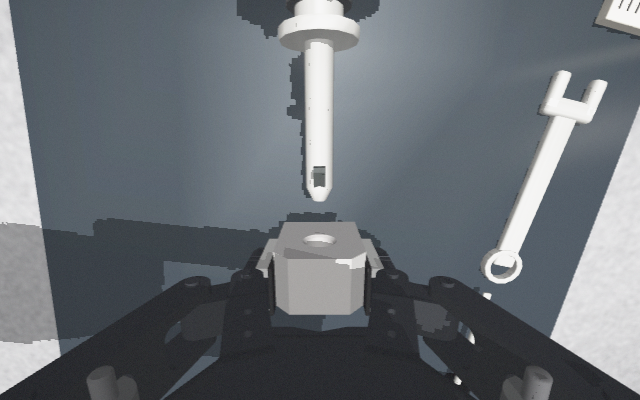

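```bash
cat > lat.py <<'E'
from rod import *
import sys
def rodline(g,r0,r1,c0=285,c1=355,th=190):
    R=[];C=[];W=[]
    for r in range(r0,r1):
        e=edges(g,r,c0,c1,th)
        if e: R.append(r);C.append((e[0]+e[1])/2);W.append(e[1]-e[0])
    return np.array(R),np.array(C),np.array(W)
E
python3 - <<'E'
from lat import *
g,d,st=load("w4");cp=campose("wrist",st)
R,C,W=rodline(g,60,160);p=np.polyfit(R,C,1);print(p,W[[0,-1]],np.abs(C-np.polyval(p,R)).max(), "col at 195",np.polyval(p,195),"310",np.polyval(p,[240,300]))
for r in (189,193,196,198): print(r,edges(g,r,285,355,190))
im=np.load("pics/w4.npz")["im"]
cv2.imwrite("pics/z8.png",cv2.resize(im[160:330,250:390,::-1],None,fx=4,fy=3.5,interpolation=cv2.INTER_CUBIC))
for r in (226,234,242,270,280,290,300): 
    x=g[r,255:390]; gr=np.gradient(x); k=np.argsort(-abs(gr))[:8]; print(r,sorted((255+k).tolist()),x[[10,20,30,60,100,110,115]].round())
print(d[240,290],d[290,320],d[190,319])
E
```

```text
[-3.19178311e-03  3.19057071e+02] [26.07795889 23.92111256] 1.6599954577463336 col at 195 318.43467359684894 310 [318.29104336 318.09953637]
189 (np.float64(307.75897435897434), np.float64(329.57142857142856))
193 (np.float64(309.84183673469386), np.float64(327.60869565217394))
196 (np.float64(311.71875), np.float64(326.15384615384613))
198 (np.float64(312.72435897435895), np.float64(325.0515463917526))
226 [278, 279, 281, 282, 283, 355, 356, 357] [116. 118. 144. 144. 140. 100. 104.]
234 [278, 279, 280, 314, 323, 359, 360, 370] [ 69.  69. 143. 191. 142.  67.  79.]
242 [266, 267, 268, 327, 332, 371, 372, 380] [ 71. 151. 143. 165. 145. 150. 151.]
270 [260, 261, 267, 274, 364, 365, 371, 378] [176. 149. 149. 166. 149.  36.  53.]
280 [273, 274, 275, 276, 351, 363, 364, 365] [ 44. 114. 150. 165. 149.  41.  50.]
290 [274, 275, 276, 288, 362, 363, 364, 367] [ 45. 100. 150. 166. 151.  40.  48.]
300 [274, 275, 276, 277, 350, 362, 363, 364] [ 47.  78. 148. 167. 146.  41.  43.]
132.56319 116.848305 121.469475
```

View pics/z8.png

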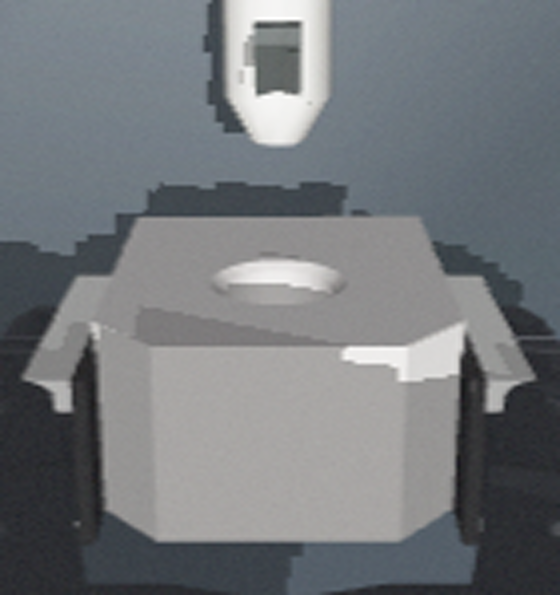

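Run:
```python
from h import *
P0=np.array([550.4,25.1,106.75])-LAT*0.3
ctrl.move_l(P0,vel=20);ctrl.hold(0.3);s=sensors.read_state();print(s["t"],s["eef_pos"]-P0,s["force"])
hit=ctrl.move_l(P0+INW*26,vel=40,threshold=6);s=sensors.read_state();print(hit,s["t"],s["eef_pos"]-P0-INW*26,s["force"])
ctrl.hold(0.4);s=sensors.read_state();print(s["t"],(s["eef_pos"]-P0)@INW,(s["eef_pos"]-P0)@LAT,s["eef_pos"][2],s["force"],s["wrist_torque"])
grab("wrist","w5")
```

```text
7.775 [ 0.02405966 -0.02350914  0.01093617] [ 0.51900635 -0.0383682  -3.88411414]
False 8.575 [0.05851428 0.00842074 0.04779219] [-1.02359064  0.82021777 -3.75677288]
8.975 25.858959063398633 -0.012141834578808136 106.7390830789959 [-0.78336402  0.73923342 -4.7240825 ] [-0.0445102  -0.04375615  0.00694918]
```

View pics/w5.png

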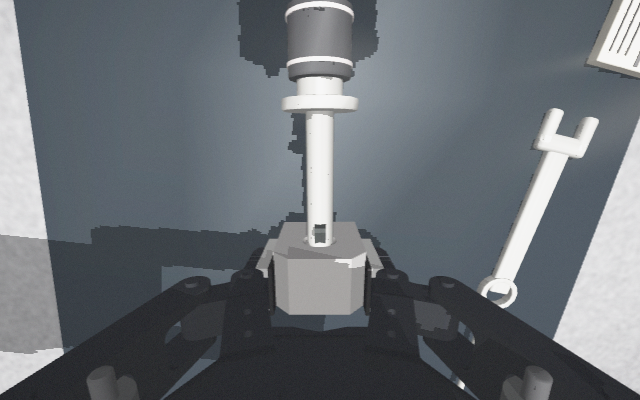

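Run:
```python
from h import *
P0=np.array([550.4,25.1,106.75])-LAT*0.3
def rd(tag):
    s=sensors.read_state();D=s["eef_pos"]-P0;f=s["force"];print(tag,round(s["t"],2),np.round([D@INW,D@LAT,s["eef_pos"][2]],2),"f",np.round([f@INW,f@LAT,f[2]],2));return s
for x in (35,50,65,80):
    hit=ctrl.move_l(P0+INW*x,vel=50,threshold=12);rd((x,hit))
    if hit:break
ctrl.hold(0.3);rd("h")
grab("wrist","w6")
```

```text
(35, False) 9.36 [ 35.7    0.27 107.08] f [ 0.55  0.42 -2.06]
(50, False) 9.81 [5.0600e+01 6.0000e-02 1.0679e+02] f [ 0.57  1.12 -2.6 ]
(65, False) 10.26 [ 65.39  -0.41 106.37] f [-0.11  0.4  -3.39]
(80, False) 10.71 [ 8.035e+01 -8.000e-02  1.067e+02] f [ 0.3  -0.92 -3.06]
h 11.01 [7.9820e+01 4.0000e-02 1.0678e+02] f [ 0.28 -0.09 -3.45]
```

View pics/w6.png

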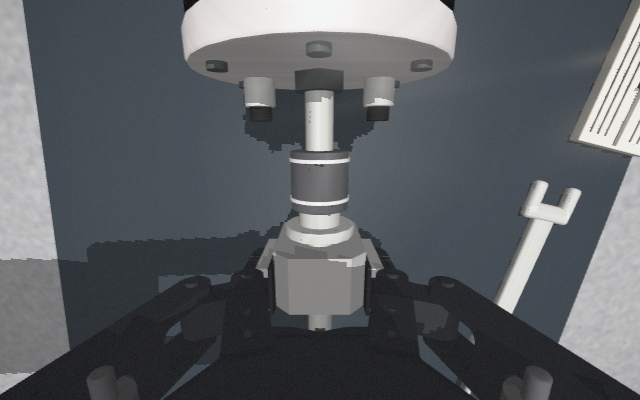

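Run:
```python
from h import *
ctrl.gripper_to(64)
s=sensors.read_state();p=s["eef_pos"];print(s["t"],p,s["force"])
ctrl.move_l([p[0],p[1],190],vel=250)
st,im,d=grab("wrist","w7")
ctrl.move_ptp([590,-224,150],Rdown(np.radians(81)))
st,im,d=grab("wrist","w8");print(st["t"],st["eef_pos"])
```

```text
11.425 [541.49181989 104.53492381 107.38065043] [ 4.11619362e-01  5.38879997e-05 -1.21555785e-02]
13.225 [ 590.02969912 -222.61548513  149.76722154]
```

View pics/w7.png

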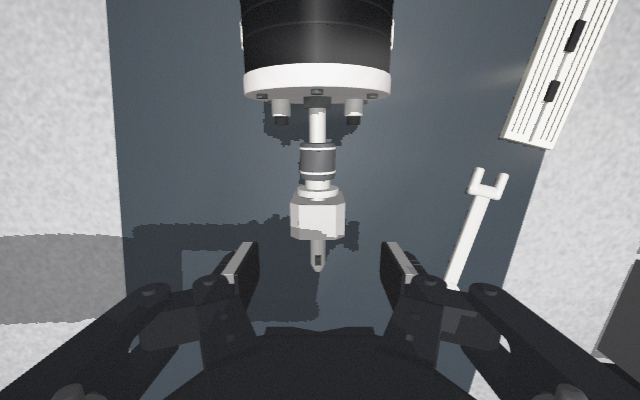

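View pics/w8.png

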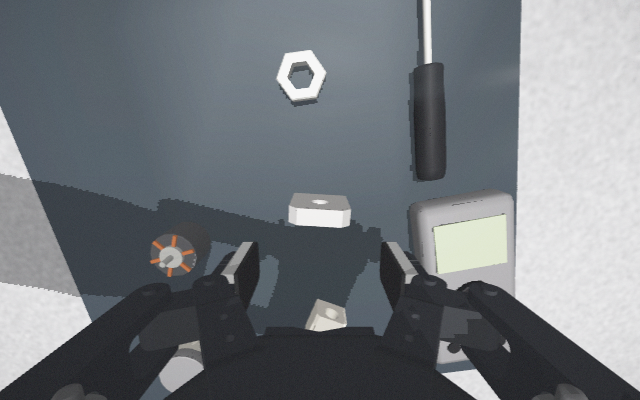

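```bash
python3 -c "
import cv2;z=cv2.imread('pics/w8.png');cv2.imwrite('pics/z9.png',cv2.resize(z[180:240,270:370],None,fx=8,fy=8,interpolation=cv2.INTER_CUBIC));cv2.imwrite('pics/z10.png',cv2.resize(z[290:340,290:360],None,fx=8,fy=8,interpolation=cv2.INTER_CUBIC))"
```

View pics/z9.png

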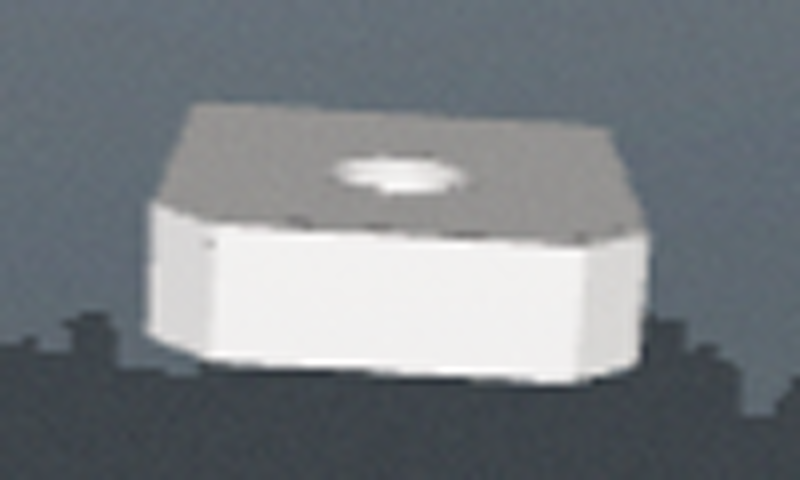

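View pics/z10.png

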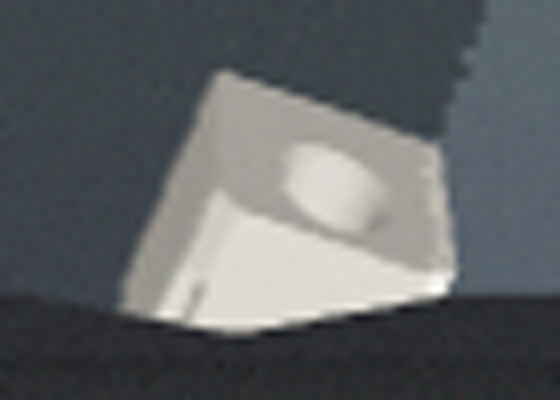

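Run:
```python
from rod import *
g,d,st=load("w8");cp=campose("wrist",st)
Q=np.array([(210,221),(585,246),(578,383),(208,361)])/8+[270,180]-0.45
X=np.array([onz(cp,q,56) for q in Q]);print(X.round(1))
c=X.mean(0);e=(X[1]-X[0])+(X[2]-X[3]);n=np.array([-e[1],e[0]]);n/=np.linalg.norm(n)
print(c,np.degrees(np.arctan2(n[1],n[0])),[np.linalg.norm(X[i]-X[(i+1)%4]) for i in range(4)],"thick",(X[0]-X[3])[:2]@n,(X[1]-X[2])[:2]@n)
# side edges at z=49
print(onz(cp,np.array((150,265))/8+[270,180]-.45,49),onz(cp,np.array((645,300))/8+[270,180]-.45,49))
```

```text
[[ 573.1 -214.    56. ]
 [ 608.9 -222.1   56. ]
 [ 606.3 -236.1   56. ]
 [ 570.4 -228.1   56. ]]
[ 589.67967754 -225.06794193   56.        ] 77.3145902626231 [np.float64(36.69799978130789), np.float64(14.157534150850966), np.float64(36.796356723078745), np.float64(14.394845108317194)] thick 14.388317834778853 14.14754247658894
[ 565.39813128 -219.3588203    49.        ] [ 614.43295241 -230.8004933    49.        ]
```

Run:
```python
from h import *
R=Rdown(np.radians(77.3))
ctrl.move_l([589.7,-225.1,75],R,vel=200)
hit=ctrl.move_l([589.7,-225.1,38],R,vel=80,threshold=8)
ctrl.hold(0.3)
s=sensors.read_state();print(hit,s["t"],s["eef_pos"],s["force"])
ctrl.gripper_to(40,force=60)
s=sensors.read_state();print(s["t"],s["eef_pos"],s["grip_width"],s["force"])
z=s["eef_pos"][2]
ctrl.move_l([589.7,-225.1,140],R,vel=250)
print(sensors.read_state()["grip_width"])
P=TIP+OUT*33-LAT*0.3;P[2]=140
ctrl.move_ptp(P,Rdown(ANG))
P[2]=100+z-32
ctrl.move_l(P,vel=100);ctrl.hold(0.5)
st,im,d=grab("wrist","w9");print(st["t"],P,st["eef_pos"]-P,st["force"],st["grip_width"])
g=im.astype(float).mean(2)
cv2.imwrite("pics/z11.png",cv2.resize(im[140:330,240:400,::-1],None,fx=4,fy=3,interpolation=cv2.INTER_CUBIC))
```

```text
False 14.7083 [ 590.08209765 -225.29317328   38.56810909] [ 0.21341527 -0.2136008   0.11449053]
14.975 [ 590.16920654 -225.36351444   38.62698702] 49.2301568103804 [-0.20219119 -1.08448509  2.45643964]
49.083141604763846
17.5083 [550.09491414  25.08421759 106.62698702] [0.11862767 0.05751501 0.26650823] [-0.05081142 -0.23320506 -1.25548739] 49.366622936292686
```

View pics/w9.png

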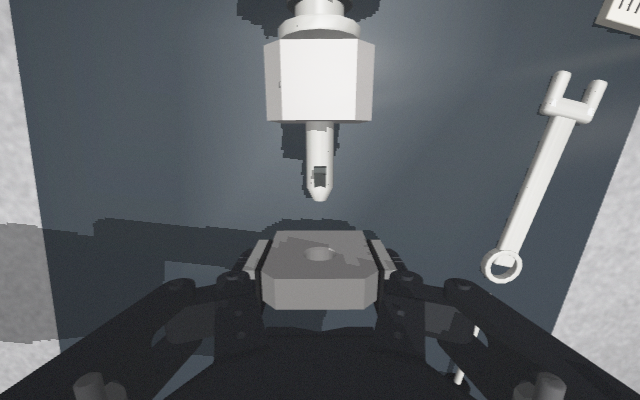

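View pics/z11.png

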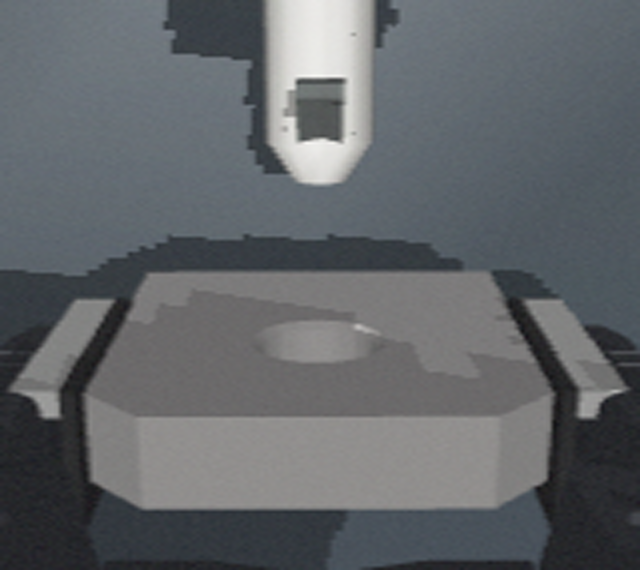

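Run:
```python
from h import *
P0=np.array([550.1,25.08,106.7])
def rd(tag):
    s=sensors.read_state();D=s["eef_pos"]-P0;f=s["force"];print(tag,round(s["t"],2),np.round([D@INW,D@LAT,s["eef_pos"][2]],2),"f",np.round([f@INW,f@LAT,f[2]],2));return s
for x in (20,32,45,60.5):
    hit=ctrl.move_l(P0+INW*x,vel=45,threshold=10 if x<60 else 12);rd((x,hit))
    if hit:break
ctrl.hold(0.3);rd("h")
grab("wrist","w10")
```

```text
(20, False) 18.15 [2.0270e+01 1.0000e-02 1.0671e+02] f [ 0.29  0.19 -2.92]
(32, False) 18.57 [ 3.229e+01 -3.000e-02  1.067e+02] f [-0.11 -0.01 -1.75]
(45, False) 19.01 [ 45.56   0.21 106.96] f [ 0.77 -0.12 -0.92]
(60.5, False) 19.5 [ 60.92  -0.44 106.29] f [ 0.11  0.49 -2.59]
h 19.8 [ 6.0360e+01 -8.0000e-02  1.0659e+02] f [-1.09 -0.12 -2.07]
```

View pics/w10.png

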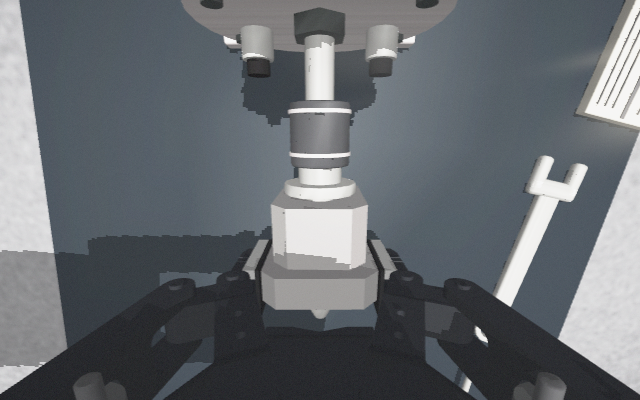

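Run:
```python
from h import *
ctrl.gripper_to(66)
s=sensors.read_state();p=s["eef_pos"];print(s["t"],p,s["force"])
ctrl.move_l([p[0],p[1],190],vel=250)
st,im,d=grab("wrist","w11")
a=np.radians(59);tx=np.array([np.cos(a),np.sin(a),0])
ctrl.move_ptp(np.array([574,-351,140]),Rdown(a))
st,im,d=grab("wrist","w12");print(st["t"],st["eef_pos"])
cv2.imwrite("pics/z12.png",cv2.resize(im[150:270,250:390,::-1],None,fx=5,fy=5,interpolation=cv2.INTER_CUBIC))
T=campose("top");print([onz(T,(u,168.5),17).round() for u in(387,447)],[onz(T,(u,168.5),34).round() for u in(387,447)])
```

```text
20.1583 [543.61740859  85.13412331 107.19490947] [ 0.22468037 -0.47807822  0.88961209]
22.3083 [ 574.53515926 -349.57345765  140.09718007]
[array([ 672., -238.,   17.]), array([ 672., -404.,   17.])] [array([ 669., -236.,   34.]), array([ 669., -400.,   34.])]
```

View pics/w11.png

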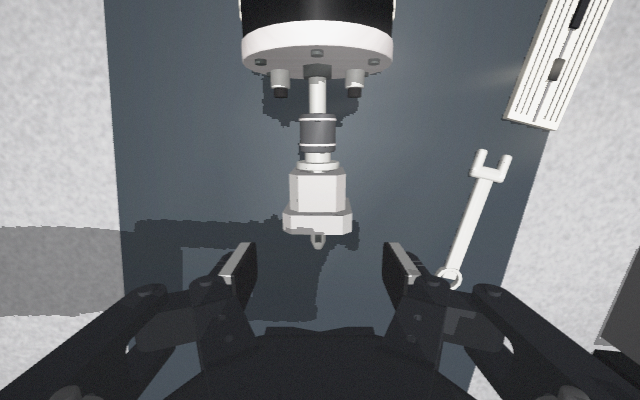

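View pics/w12.png

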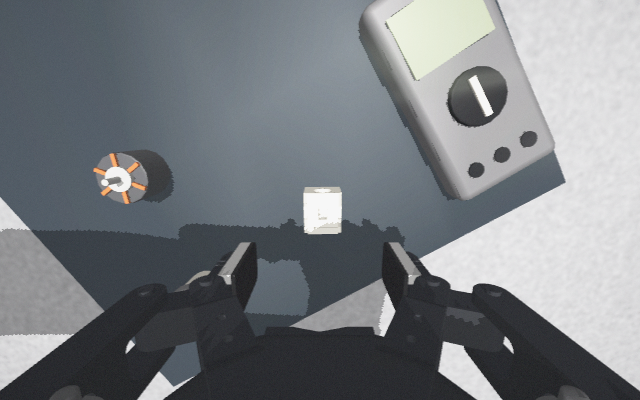

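View pics/z12.png

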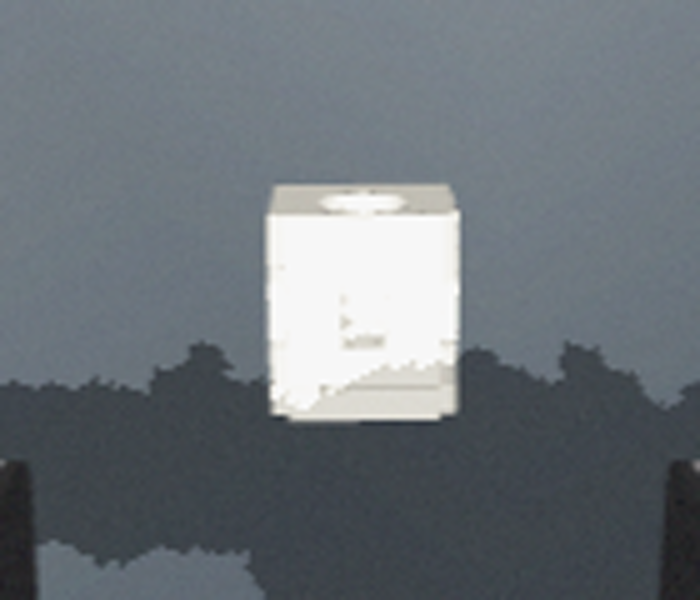

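Run:
```python
from rod import *
g,d,st=load("w12");cp=campose("wrist",st)
Q=np.array([(267,211),(460,211),(456,418),(270,418)])/5+[250,150]-0.4
X=np.array([onz(cp,q,29) for q in Q]);print(X.round(1))
c=X.mean(0);e=(X[1]-X[0])+(X[2]-X[3]);n=np.array([-e[1],e[0]]);n/=np.linalg.norm(n)
print(c,np.degrees(np.arctan2(n[1],n[0])),[np.linalg.norm(X[i]-X[(i+1)%4]).round(1) for i in range(4)])
print(ctrl.tcp_to_tips)
```

```text
[[ 571.1 -330.5   29. ]
 [ 598.7 -347.    29. ]
 [ 579.9 -378.4   29. ]
 [ 552.3 -361.9   29. ]]
[ 575.48585567 -354.43969235   29.        ] 59.103665360035066 [np.float64(32.1), np.float64(36.6), np.float64(32.2), np.float64(36.6)]
25.0
```

Run:
```python
from h import *
a=np.radians(59.1);tx=np.array([np.cos(a),np.sin(a),0]);R=Rdown(a)
G=np.array([575.5,-354.4,0])-3*tx
ctrl.move_l(G+[0,0,65],R,vel=200)
hit=ctrl.move_l(G+[0,0,30],R,vel=80,threshold=8)
ctrl.hold(0.3)
s=sensors.read_state();print(hit,s["t"],s["eef_pos"],s["force"])
ctrl.gripper_to(24,force=60);ctrl.hold(0.1)
s=sensors.read_state();print(s["t"],s["eef_pos"],s["grip_width"],s["force"])
z=s["eef_pos"][2]
ctrl.move_l(G+[0,0,140],R,vel=250)
print(sensors.read_state()["grip_width"])
P=TIP+OUT*44-LAT*0.2;P[2]=150
ctrl.move_ptp(P,Rdown(ANG))
P[2]=100+z-18
ctrl.move_l(P,vel=100);ctrl.hold(0.5)
st,im,d=grab("wrist","w13");print(st["t"],P,st["eef_pos"]-P,st["force"],st["grip_width"])
cv2.imwrite("pics/z13.png",cv2.resize(im[140:330,240:400,::-1],None,fx=4,fy=3,interpolation=cv2.INTER_CUBIC))
```

```text
False 23.7667 [ 574.30457667 -357.25574051   30.60853117] [-0.61517297 -1.09047204  0.42376196]
24.2667 [ 574.28784883 -357.23199719   30.42786885] 30.96530400343342 [-1.11128176  0.28539973  3.03625854]
30.844720271870706
27.275 [551.45856007  14.16861088 112.42786885] [0.14809256 0.04342628 0.27791485] [ 0.25912057 -0.17393253 -0.84098654] 31.14022469425113
```

View pics/w13.png

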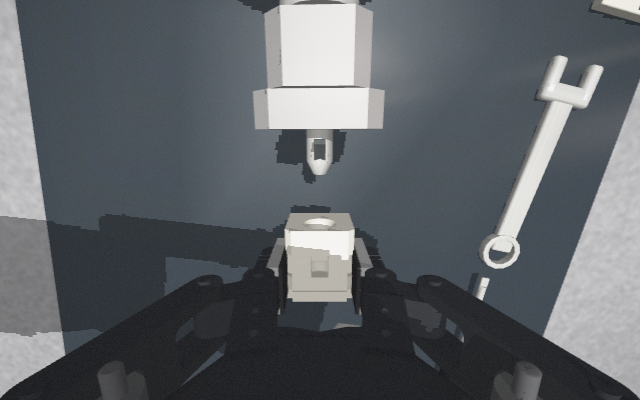

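View pics/z13.png

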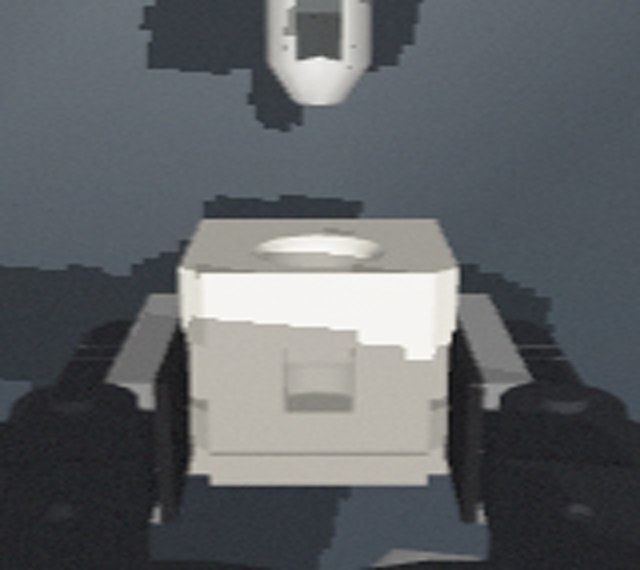

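Run:
```python
from h import *
P0=np.array([551.46,14.17,112.43])
def rd(tag):
    s=sensors.read_state();D=s["eef_pos"]-P0;f=s["force"];print(tag,round(s["t"],2),np.round([D@INW,D@LAT,s["eef_pos"][2]],2),"f",np.round([f@INW,f@LAT,f[2]],2),round(s["grip_width"],1));return f@INW
for x,v in((28,45),(36,25),(42,25),(45,15),(47,10)):
    hit=ctrl.move_l(P0+INW*x,vel=v,threshold=10);rd((x,hit))
    if hit:break
ctrl.hold(0.2);rd("h")
grab("wrist","w14")
```

```text
(28, False) 28.1 [2.8080e+01 7.0000e-02 1.1246e+02] f [ 0.18 -0.5  -0.4 ] 30.7
(36, False) 28.57 [ 36.05   0.16 112.66] f [-0.44 -0.45  0.75] 31.0
(42, False) 28.96 [4.2560e+01 1.0000e-01 1.1253e+02] f [ 0.73 -0.73  1.31] 30.7
(45, False) 29.31 [4.5110e+01 1.0000e-01 1.1251e+02] f [-0.11  0.28  1.57] 31.0
(47, False) 29.66 [4.6670e+01 8.0000e-02 1.1248e+02] f [-3.31 -0.19  1.08] 30.9
h 29.86 [4.6730e+01 5.0000e-02 1.1246e+02] f [-2.54 -0.23  1.3 ] 31.0
```

View pics/w14.png

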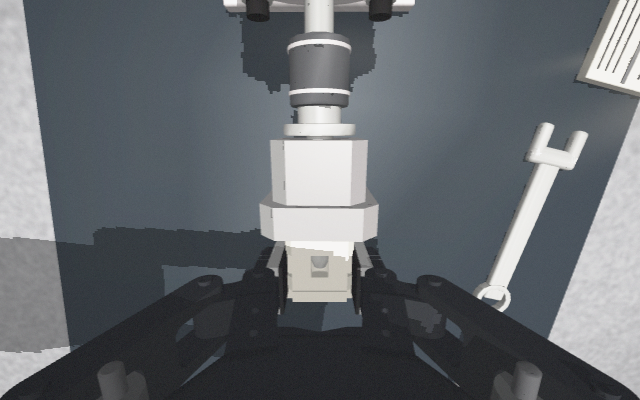

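Everything is in contact with the flange at about −3 N. I'll push on in small steps and log the force.

Run:
```python
from h import *
P0=np.array([551.46,14.17,112.43])
def rd(tag):
    s=sensors.read_state();D=s["eef_pos"]-P0;f=s["force"];print(tag,round(s["t"],2),np.round([D@INW,D@LAT,s["eef_pos"][2]],2),"f",np.round([f@INW,f@LAT,f[2]],2),round(s["grip_width"],1));return f@INW
x=47
while x<51.4:
    x+=0.6
    hit=ctrl.move_l(P0+INW*x,vel=8,threshold=9);ctrl.hold(0.1);f=rd((round(x,1),hit))
    if f<-15 or hit:break
ctrl.hold(0.2);rd("h")
st,im,d=grab("wrist","w15")
cv2.imwrite("pics/z15.png",cv2.resize(im[120:320,240:400,::-1],None,fx=4,fy=3,interpolation=cv2.INTER_CUBIC))
```

```text
(47.6, False) 30.26 [4.7620e+01 6.0000e-02 1.1247e+02] f [-2.75  1.    1.18] 30.4
(48.2, False) 30.61 [4.8170e+01 6.0000e-02 1.1247e+02] f [-2.49  0.19  1.65] 31.2
(48.8, False) 30.96 [4.8370e+01 6.0000e-02 1.1247e+02] f [-4.96  0.63  1.76] 30.5
(49.4, False) 31.31 [4.8840e+01 7.0000e-02 1.1248e+02] f [-6.23 -0.16  1.67] 31.3
(50.0, False) 31.66 [4.9350e+01 7.0000e-02 1.1248e+02] f [-6.58  0.26  1.54] 30.4
(50.6, False) 32.01 [4.9810e+01 7.0000e-02 1.1248e+02] f [-5.75  0.53  1.9 ] 30.8
(51.2, False) 32.36 [5.0320e+01 1.1000e-01 1.1252e+02] f [-7.28  0.74  0.99] 30.7
(51.8, False) 32.71 [5.0820e+01 8.0000e-02 1.1252e+02] f [-6.67  0.34  1.08] 30.8
h 32.91 [5.0830e+01 1.0000e-01 1.1251e+02] f [-5.73 -0.58  0.72] 30.7
```

View pics/z15.png

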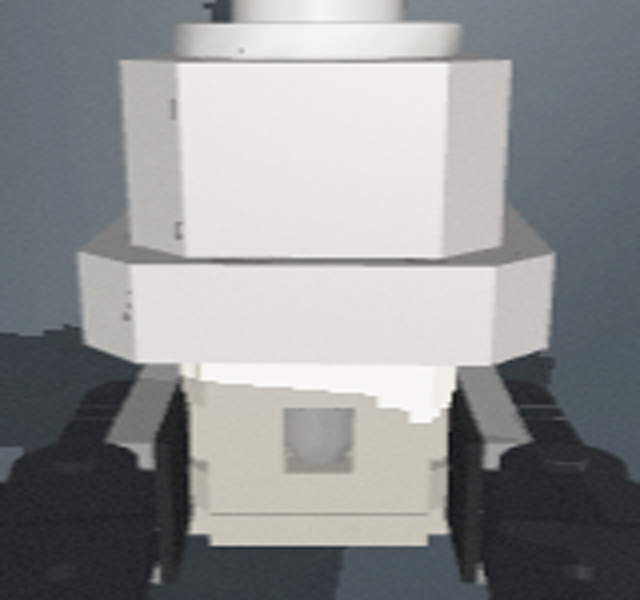

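Run:
```python
from h import *
P0=np.array([551.46,14.17,112.43])
def rd(tag):
    s=sensors.read_state();D=s["eef_pos"]-P0;f=s["force"];print(tag,round(s["t"],2),np.round([D@INW,D@LAT,s["eef_pos"][2]],2),"f",np.round([f@INW,f@LAT,f[2]],2),round(s["grip_width"],1));return f@INW,D@INW
x=51.8
while x<54.2:
    x+=0.4
    hit=ctrl.move_l(P0+INW*x,vel=8,threshold=8);ctrl.hold(0.15);f,p=rd((round(x,1),hit))
    if f<-13 or hit or p>53:break
st,im,d=grab("wrist","w16")
cv2.imwrite("pics/z16.png",cv2.resize(im[120:320,240:400,::-1],None,fx=4,fy=3,interpolation=cv2.INTER_CUBIC))
```

```text
(52.2, False) 33.36 [5.1160e+01 8.0000e-02 1.1251e+02] f [-7.01 -0.49  1.1 ] 30.4
(52.6, False) 33.76 [5.1510e+01 1.0000e-01 1.1252e+02] f [-6.59 -1.21  0.91] 30.5
(53.0, False) 34.16 [5.2200e+01 6.0000e-02 1.1245e+02] f [-5.26  0.52  2.37] 30.7
(53.4, False) 34.56 [5.2320e+01 8.0000e-02 1.1249e+02] f [-7.4   0.41  0.84] 30.4
(53.8, False) 34.96 [5.2580e+01 7.0000e-02 1.1249e+02] f [-7.75  0.81  1.17] 30.6
(54.2, False) 35.36 [5.287e+01 1.000e-01 1.125e+02] f [-7.64 -0.41  0.72] 30.9
(54.6, False) 35.76 [5.3210e+01 8.0000e-02 1.1251e+02] f [-8.93  0.74  1.45] 30.4
```

View pics/z16.png

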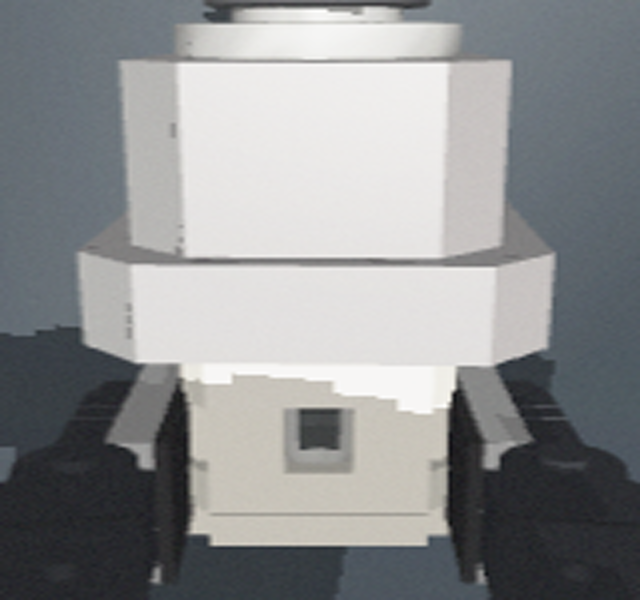

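Run:
```python
from h import *
P0=np.array([551.46,14.17,112.43])
def rd(tag):
    s=sensors.read_state();D=s["eef_pos"]-P0;f=s["force"];print(tag,round(s["t"],2),np.round([D@INW,D@LAT,s["eef_pos"][2]],2),"f",np.round([f@INW,f@LAT,f[2]],2),round(s["grip_width"],1));return f@INW,D@INW
for x in (53.6,52.8,52.2,51.7):
    hit=ctrl.move_l(P0+INW*x,vel=8,threshold=8);ctrl.hold(0.3);f,p=rd((x,hit))
    if f>1 or p<51.4:break
st,im,d=grab("wrist","w17")
cv2.imwrite("pics/z17.png",cv2.resize(im[120:320,240:400,::-1],None,fx=4,fy=3,interpolation=cv2.INTER_CUBIC))
```

```text
(53.6, False) 36.38 [5.3160e+01 6.0000e-02 1.1244e+02] f [-6.02  0.64  2.26] 31.0
(52.8, False) 36.93 [ 52.91   0.   112.39] f [-4.16  2.07 -0.05] 30.7
(52.2, False) 37.48 [ 5.2230e+01 -8.0000e-02  1.1235e+02] f [-2.89  1.   -0.36] 30.5
(51.7, False) 38.03 [ 5.2060e+01 -8.0000e-02  1.1235e+02] f [-0.24  1.58 -0.74] 30.7
```

View pics/z17.png

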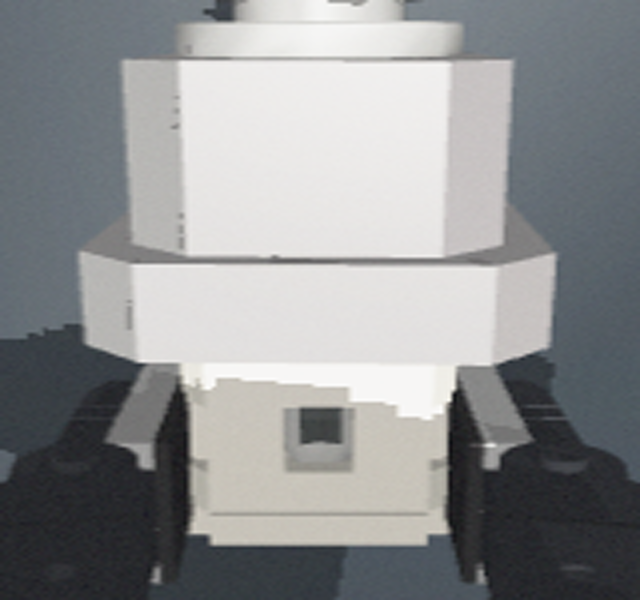

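Run:
```python
from h import *
ctrl.gripper_to(60);s=sensors.read_state();p=s["eef_pos"]
ctrl.hold(0.2)
ctrl.move_l([p[0],p[1],190],vel=200);ctrl.hold(0.6)
st,im,d=grab("wrist","w18");print(st["t"],st["eef_pos"],st["force"])
cv2.imwrite("pics/z18.png",cv2.resize(im[90:290,240:400,::-1],None,fx=4,fy=3,interpolation=cv2.INTER_CUBIC))
st,im2,d=grab("top","t18");st,im3,d=grab("scene","s18")
cv2.imwrite("pics/z19.png",cv2.resize(im3[140:300,110:530,::-1],None,fx=1.9,fy=1.9,interpolation=cv2.INTER_CUBIC))
```

```text
39.8167 [545.33017954  65.49967029 189.86979943] [-1.01602201  0.49295015 -0.36828872]
```

View pics/z18.png

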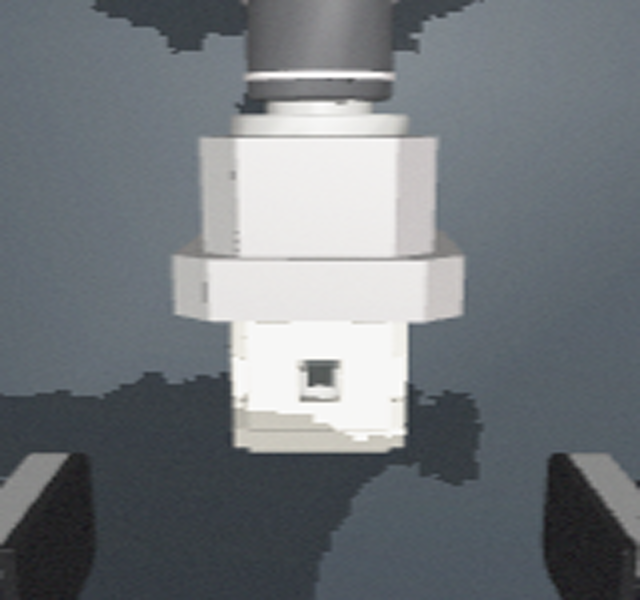

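View pics/z19.png

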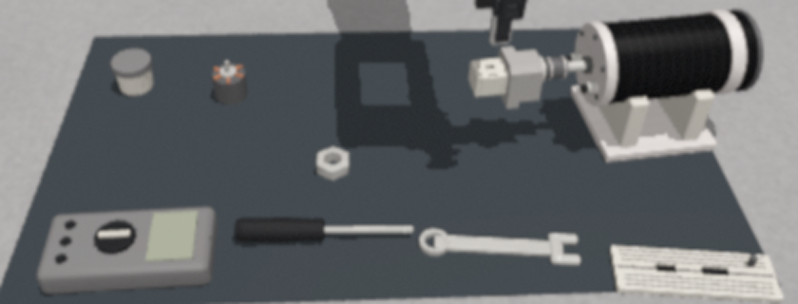

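Run:
```python
from h import *
ctrl.hold(0.3)
print(sensors.read_state()["t"]);ctrl.finish_job()
```

```text
40.2667
the job is handed in; nothing more can be done
```

The rod is loaded and I handed the job in at 40.3 s, against the 72 s limit. From the bulkhead out it carries the thick weight, the thin weight and then the cap, which went on open end first with its window up. The interface reported no verdict.

- **Catch:** The cap snapped on at roughly 4 mm of plunger travel, where the push force dipped briefly. When I backed the gripper off, the cap stopped against the catch and the force fell to about 0 N.
- **Forces:** The largest push I read along the rod was about 9 N, below the 25 N limit. These were readings between small steps, not a continuous log.
- **After letting go:** The pictures show the catch standing in the cap's window, the cap against the thin weight, and the thin weight against the thick one. The plunger is visibly pressed in and the gripper is clear.
- **Bystanders:** In the final scene picture the tub, nut, motor, screwdriver, wrench, multimeter and breadboard look where they were. I judged that by eye and did not measure it.
- **Disagreement:** The top camera put the rod's tip about 2.5 mm to one side of where the wrist camera did. I used the wrist view, comparing the rod with the held part in the same picture. All three parts went on without a force stop.

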